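Set the hold-down depth stop on the sensor turret

ROBOT

A 7-joint arm with a two-finger parallel gripper is mounted at the origin on the work surface. World frame = base frame: x ahead of the robot, y to its left, z up, the work surface at z = 0. Lengths are in m, angles in degrees, forces in N, time in s.
With the tool pointing down it reaches from about 0.425 to 0.875 m from the base axis. Payload 4.7 kg.
Tool frame: the origin (TCP) lies at the very end of the fingers, on their centre line; the grasp point (between the pads) lies 19 mm behind it; z points along the fingers, y is the line along which they close (so a half turn about z gives the same grasp; the last joint's range is limited). The gripper opens to 87 mm and grips with 3 to 60 N. Pads are 19 mm wide; open, the fingers measure 117 mm over their backs; the gripper's body (75 mm by 190 mm) begins 51 mm behind the grasp point.
Start: joints at [75.12, 18.392, -4.016, 83.108, 1.295, 78.541, -3.26], TCP at [0.176, -0.626, 0.223] pointing down, gripper open.
Joint ranges: [-163.93, 163.93], [-17.29, 119.83], [-79.2, 71.16], [3.27, 140.29], [-89.18, 269.18], [5.43, 117.66], [-154.24, 154.24]. Speed limits (degrees/s): [147.25, 147.25, 180, 180, 180, 180, 180].

INTERFACE

Orientations are given as [roll, pitch, yaw] about the fixed x, y, z axes, in that order (R = Rz(yaw) Ry(pitch) Rx(roll)).
In Python, from cell import get_obs, eyes, env gives the robot as it stands.
- The arm moves only by the tool servo_tool, never from a script. Its argument "series" is a list that holds one entry, the list of rows, each a list of 7 numbers: the shift along the tool's x, y, z in units of 300 mm (1.0 is 300 mm), then the turn, a rotation vector about the tool's x, y, z in units of pi rad (1.0 is pi rad), then the opening, from 0 (shut) to 1 (fully open). In form: [[[tx, ty, tz, wx, wy, wz, gripper], ...]]. A call has 1 to 12 rows; each row is the pose to reach, as a shift and turn from the pose commanded when the call began, along the tool's axes at that moment, turning the shorter way round; what a row does not reach only later rows make up. A row lasts 1/12 s, in which the tool goes at most 41.7 mm and 7.16 degrees, less where a joint would pass 70% of its speed; a pose out of reach is approached as far as the arm can. A call with a number of a shift or a turn outside -1 to 1 is refused whole. A call with a gripper value outside its range is refused whole. The fingers move at their own pace and stop on an object; "grip_force" is the grip in N (left out, the last holds). Time passes only in rows, so rows that repeat a pose let the fingers close. It gives the time, the measured TCP pose, the force, the opening and the grip force at its end, in the units of the state.
- get_obs(): the state, without advancing time (a new reading comes with each control period).
- eyes.read_camera(name): name is "scene" or "top" or "wrist"; returns a dict with "frame" (400x640x3 uint8, red, green, blue), "depth" (400x640 float32, m along the optical axis (not along the pixel's ray), 0 where there is no reading), "fx", "fy", "cx", "cy" (pixels), "origin" and "rotation" of the camera in the world; the wrist camera has in their place "mount" (4x4, takes a point from camera to tool coordinates, whose origin is the TCP and whose axes are the flange's). Camera axes: x right, y down, z forward; pixel columns grow to the right and rows downward; lengths in m; the calibration is good to about 2 mm. The wrist camera is an equidistant fisheye: a pixel r from the principal point sees the ray r / f radians off the axis. A picture is of the moment at which its call begins: read the wrist's pose just before it.
- env.sign_off(): hands the job in; it is judged then, once.
The state is a dict: "time_s": time; "qpos": joint angles; "joint_velocities": joint speeds; "effort": joint torques, N m; "tool_pos": TCP position; "tool_rot": TCP orientation; "force": force on the tool from outside, world axes, zero at the start; "wrist_torque": the same for the moment, N m; "grip_width": finger opening in m; "grasp_force": force on a finger pad.
Only numpy, scipy, OpenCV 4.12 (cv2) and the standard library are available. Lean on these libraries where they do the work, as an engineer would, in place of code of your own. Each camera call takes 0.05 s, during which the arm holds its last target. There are 200 camera calls.

TASK

On the test bench, push down the yellow-knobbed depth stop that hangs over the white round sensor turret until its rubber foot touches the top of the turret. Then press the red clamp lever of that same stop all the way down to lock it. Leave the other stop, over the blue blower, and its lever as they are, keep the turret in its nest, and finish with the robot clear.

Things in the scene. Friction and masses are not known exactly. Their poses are not given: they have to be found in the camera images.
- turret: White round sensor module with a black band, loose (0.2-0.4 kg) between four brass pins: base 100 mm across, 24 tall; cap 68 mm across; flat top 48 mm above its origin (centre of its underside, 20 mm above the table). z up. Its fixture (plate, column on the far side, arm over it) stands left or right of a twin with a blue blower; place and yaw (up to 20 deg) vary.
- turret_stop_knob (a point): Centre of the flat top of the yellow knob (36 mm across, 22 tall) of the stop over the turret's centre. Pushed from above, its rod slides straight down against 3 N of friction and stays where left. The rubber foot (24 mm across) is 120 mm below this point, 30-55 mm above the turret at the start; touching the turret it stops hard, with this point 188 mm above the table.
- turret_clamp (a joint): Red clamp lever of the turret's stop, rad: 0-0.12 at the start (open, rising 45 to 38 deg), 0.785 level, locked, at a hard stop. Stays where left; friction 0.12 N m (about 3 N at the pad). Its hinge pin is level, 32 mm from the rod's axis, 165 mm above the table.
- turret_clamp_pad (a point): Centre of the upper face of that lever's red pad (45 x 26 x 12 mm), 60 mm from its pin. The lever points from the rod to the robot's side. Open, this point is 70-76 mm from the rod's axis and 205-212 mm above the table; locked, 171 mm. A straight push down 80 mm from the rod's axis, on the line from knob through this point, stays on the pad to the end.
- blower_stop_knob (a point): Centre of the top of the same kind of knob on the twin fixture, whose stop hangs over a blue and black blower (84 x 80 mm, 41 mm tall). Leave as it is.
- blower_clamp_pad (a point): Centre of the upper face of the red pad of the blower stop's lever. Leave as it is.

How it is judged:
By the outcome, as a careful person would: the job done as asked, in the order asked, and still so for the second after the job is handed in, with the robot touching nothing.
It also fails if it takes over 40 s, if anything falls off the work surface, if the arm or the gripper's body presses on something with over 40 N, if the wrist force passes 120 N, or if a joint passes its speed limit or range.

## Working session

There is one attempt and no reset: what is moved stays moved. The work goes in short steps, Python scripts to look and compute and a tool call to move; the robot and the scene stay as the last step left them, time stands still between calls to the robot, and variables do not carry over. Pictures are saved under pics/ and viewed, at most 10 in all, crops included, and the job is handed in when it is done.

Besides the shell and the picture viewer there is one more tool, called as name(argument=value, ...) on one line, values as JSON. servo_tool: Moves the arm, as the interface text tells. Shifts and turns lie within -1 to 1; 1 stands for 300 mm of shift or pi rad of turn. Its arguments: {"type":"object","properties":{"series":{"type":"array"},"grip_force":{"type":"number"}},"required":["series"]}

```bash
mkdir -p pics
python3 - <<'E'
from cell import get_obs, eyes
import cv2,numpy as np
o=get_obs();print(o['time_s'],o['tool_pos'],o['tool_rot'],o['force'],o['grip_width'])
ims=[]
for n in ['scene','top']:
    c=eyes.read_camera(n);np.savez(''+n+'.npz',**c)
    ims.append(c['frame']);print(n,c['origin'],np.round(c['rotation'],3).tolist(),c['fx'],c['cx'],c['cy'])
    cv2.imwrite(f'pics/{n}.png',c['frame'][:,:,::-1])
E
```

```text
0.0 [ 0.17556089 -0.62524465  0.22145419] [-1.79887926e+02  4.10529074e-03  1.56891493e+01] [-0.04319482 -0.22072139 -0.26416945] 0.08703294274135882
scene [1.05665288 0.10275488 0.50832503] [-119.699, 1.525, 100.545] 389.18704720180097 325.3818683403206 198.2143302174736
top [ 0.36726654 -0.00467432  0.92816213] [-169.291, -0.615, -90.227] 368.0545180579549 320.1746924938445 199.73789360416532
```

View pics/scene.png

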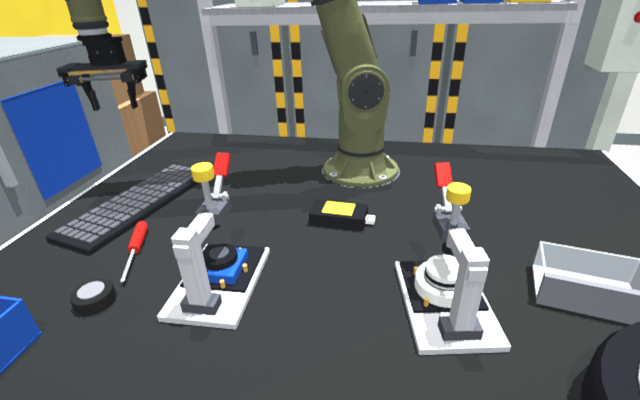

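View pics/top.png

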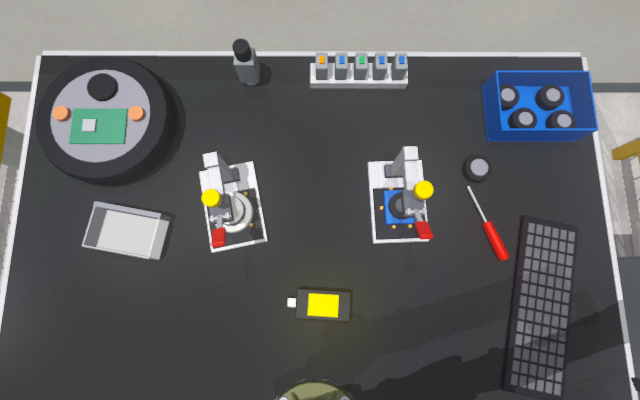

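The scene picture has the turret stop's knob at (458,192) and its lever at (444,175). In the top picture the knob is at (210,198) and the pad at (218,238). The blower twin is at (424,190) in the top picture. Next I'll measure the knob and pad.

```bash
cat > m.py <<'E'
import cv2,numpy as np
from scipy.spatial.transform import Rotation as R
def pts(c,mask):
    v,u=np.nonzero(mask&(c['depth']>0)); d=c['depth'][v,u]
    p=np.c_[(u-c['cx'])/c['fx']*d,(v-c['cy'])/c['fy']*d,d]
    return p@R.from_euler('xyz',c['rotation'],degrees=True).as_matrix().T+c['origin']
def masks(c):
    h=cv2.cvtColor(c['frame'],cv2.COLOR_RGB2HSV);H,S,V=cv2.split(h)
    return {'yellow':(H>22)&(H<35)&(S>150)&(V>90),'red':((H<8)|(H>172))&(S>150)&(V>70)}
def blobs(c,name):
    for k,m in masks(c).items():
        n,l,s,ct=cv2.connectedComponentsWithStats(m.astype(np.uint8))
        for i in range(1,n):
            if s[i,4]<40: continue
            p=pts(c,l==i)
            if not len(p): continue
            t=p[p[:,2]>np.percentile(p[:,2],90)-.006]
            print(name,k,ct[i].round(1),s[i,4],'med',np.median(p,0).round(4),'top mid',((t.min(0)+t.max(0))/2).round(4),'ext',np.ptp(t,axis=0).round(3),'zmin/max',p[:,2].min().round(3),p[:,2].max().round(3))
E
python3 - <<'E'
from m import *
for n in ['scene','top']:
    c=dict(np.load(n+'.npz')); blobs(c,n)
E
```

```text
scene yellow [34.5 17.6] 2496 med [-1.4472 -2.3929  0.3145] top mid [-0.7749 -1.5309  0.434 ] ext [1.965 1.769 0.075] zmin/max 0.177 0.472
scene yellow [110.7  16.6] 382 med [-2.2238 -2.3919  0.2617] top mid [-1.0656 -1.4975  0.4171] ext [2.465 1.812 0.11 ] zmin/max 0.118 0.472
scene yellow [5.285e+02 5.000e-01] 86 med [-0.3865  0.4725  0.4264] top mid [-0.415   0.4754  0.4261] ext [0.069 0.114 0.005] zmin/max 0.424 0.429
scene yellow [202.7 175.1] 238 med [ 0.5318 -0.2066  0.2297] top mid [ 0.5228 -0.2122  0.2357] ext [0.028 0.031 0.007] zmin/max 0.007 0.239
scene yellow [458. 197.] 261 med [0.5204 0.1977 0.214 ] top mid [0.5161 0.1991 0.219 ] ext [0.017 0.033 0.008] zmin/max 0.203 0.223
scene red [637.1  17.1] 43 med [-0.3351  0.7648  0.3808] top mid [-0.3373  0.7661  0.3885] ext [0.024 0.007 0.01 ] zmin/max 0.37 0.393
scene red [221.6 163.6] 325 med [ 0.4447 -0.2149  0.2108] top mid [ 0.4357 -0.2173  0.2221] ext [0.015 0.026 0.009] zmin/max -0.0 0.227
scene red [442.7 173.9] 367 med [0.4323 0.1828 0.2088] top mid [0.4217 0.1817 0.2191] ext [0.016 0.026 0.009] zmin/max -0.001 0.223
[... 386 characters left out ...]
35 0.007] zmin/max -0.001 0.242
top yellow [210.7 197.8] 277 med [0.5046 0.1999 0.2236] top mid [0.5063 0.2001 0.2232] ext [0.032 0.035 0.007] zmin/max -0.002 0.227
top yellow [322.8 304.8] 691 med [ 0.2853 -0.0205  0.0351] top mid [ 0.2852 -0.0196  0.036 ] ext [0.055 0.073 0.01 ] zmin/max 0.03 0.041
top red [423.5 229.9] 239 med [ 0.4415 -0.2137  0.2173] top mid [ 0.4334 -0.2156  0.224 ] ext [0.016 0.025 0.01 ] zmin/max 0.018 0.229
top red [495.2 240.9] 464 med [ 0.4341 -0.447   0.0226] top mid [ 0.4371 -0.4492  0.0254] ext [0.094 0.053 0.011] zmin/max -0.004 0.031
top red [218.1 237.2] 228 med [0.4292 0.1847 0.2153] top mid [0.4205 0.183  0.2214] ext [0.021 0.025 0.009] zmin/max 0.02 0.226
```

servo_tool(series=[[[0, 0, -0.13, 0, 0, 0, 0], [0, 0, -0.26, 0, 0, 0, 0], [0, 0, -0.4, 0, 0, 0, 0], [0.976, -0.764, -0.433, 0, 0, 0, 0], [0.976, -0.764, -0.433, 0, 0, 0, 0], [0.976, -0.764, -0.433, 0, 0, 0, 0], [0.976, -0.764, -0.433, 0, 0, 0, 0], [0.976, -0.764, -0.433, 0, 0, 0, 0], [0.976, -0.764, -0.433, 0, 0, 0, 0], [0.976, -0.764, -0.433, 0, 0, 0, 0], [0.976, -0.764, -0.433, 0, 0, 0, 0], [0.976, -0.764, -0.433, 0, 0, 0, 0]]])

```text
time_s: 1.1
tool_pos: [0.3967, -0.3234, 0.3523]
tool_rot: [-180.0, 0.0, 15.7]
force: [-0.3, 0.4, -0.3]
grip_width: 0.0145
grasp_force: 0.0
```

servo_tool(series=[[[0.436, -0.812, 0, 0, 0, 0, 0], [0.436, -0.812, 0, 0, 0, 0, 0], [0.436, -0.812, 0, 0, 0, 0, 0], [0.436, -0.812, 0, 0, 0, 0, 0], [0.436, -0.812, 0, 0, 0, 0, 0], [0.436, -0.812, 0, 0, 0, 0, 0], [0.436, -0.812, 0, 0, 0, 0, 0], [0.436, -0.812, 0, 0, 0, 0, 0]]])

```text
time_s: 1.77
tool_pos: [0.4565, -0.0484, 0.3527]
tool_rot: [-179.9, -0.1, 16.3]
force: [0.1, 0.3, -0.4]
grip_width: 0.0005
grasp_force: 0.0
```

servo_tool(series=[[[0.382, -0.769, 0, 0, 0, 0, 0], [0.382, -0.769, 0, 0, 0, 0, 0], [0.382, -0.769, 0, 0, 0, 0, 0], [0.382, -0.769, 0, 0, 0, 0, 0], [0.382, -0.769, 0, 0, 0, 0, 0], [0.382, -0.769, 0, 0, 0, 0, 0], [0.382, -0.769, 0.1, 0, 0, 0, 0], [0.382, -0.769, 0.233, 0, 0, 0, 0], [0.382, -0.769, 0.233, 0, 0, 0, 0], [0.382, -0.769, 0.233, 0, 0, 0, 0]]])

```text
time_s: 2.6
tool_pos: [0.5025, 0.1954, 0.2806]
tool_rot: [180.0, 0.3, 15.7]
force: [0.3, -0.1, 0.0]
grip_width: 0.0004
grasp_force: 0.0
```

Run:
```python
from m import *
from cell import get_obs,eyes
o=get_obs();c=eyes.read_camera('wrist');print(o['tool_pos'],o['tool_rot'])
cv2.imwrite('pics/w1.png',c['frame'][:,:,::-1])
M=np.array(c['mount']);Rt=R.from_euler('xyz',o['tool_rot'],degrees=True).as_matrix()
for k,m in masks(c).items():
    n,l,s,ct=cv2.connectedComponentsWithStats(m.astype(np.uint8))
    for i in range(1,n):
        if s[i,4]<150: continue
        v,u=np.nonzero((l==i)&(c['depth']>0))
        if len(v)==0: continue
        x=(u-c['cx'])/c['fx'];y=(v-c['cy'])/c['fy'];r=np.hypot(x,y)+1e-9;d=c['depth'][v,u]
        p=np.c_[x/r*np.tan(r)*d,y/r*np.tan(r)*d,d]
        p=p@M[:3,:3].T+M[:3,3];p=p@Rt.T+o['tool_pos']
        t=p[p[:,2]>np.percentile(p[:,2],90)-.006]
        print(k,ct[i].round(),s[i,4],'med',np.median(p,0).round(4),'top',((t.min(0)+t.max(0))/2).round(4),np.ptp(t,axis=0).round(3))
for n in ['top','scene']:
    c=eyes.read_camera(n); cv2.imwrite(f'pics/{n}2.png',cv2.resize(c['frame'][100:320,150:640] if n=='scene' else c['frame'][100:300,100:420],None,fx=1.6,fy=1.6)[:,:,::-1])
```

```text
[0.50252362 0.19543202 0.28063887] [179.9724949    0.30272402  15.65091941]
yellow [ 27. 134.] 8848 med [ 0.4147  0.9513 -0.0887] top [0.323  0.7257 0.1522] [0.837 0.864 0.474]
yellow [318. 212.] 1782 med [0.5083 0.2014 0.2241] top [0.5057 0.2013 0.223 ] [0.034 0.034 0.008]
yellow [627. 286.] 508 med [ 0.5178 -0.2023  0.2362] top [ 0.5175 -0.2124  0.2386] [0.035 0.036 0.007]
yellow [ 15. 334.] 667 med [-0.6761  1.426  -0.1308] top [-0.4755  1.2171 -0.0666] [0.522 0.487 0.036]
```

View pics/w1.png

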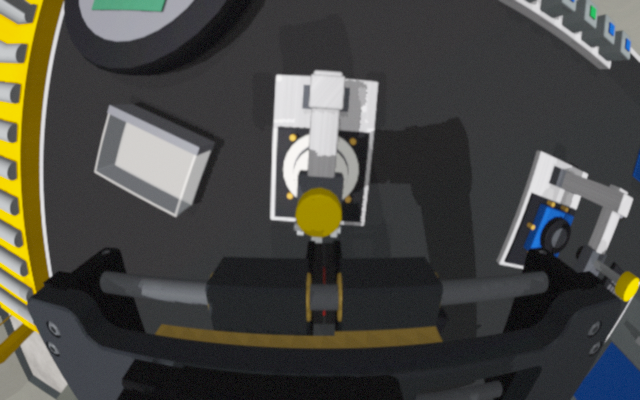

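View pics/scene2.png

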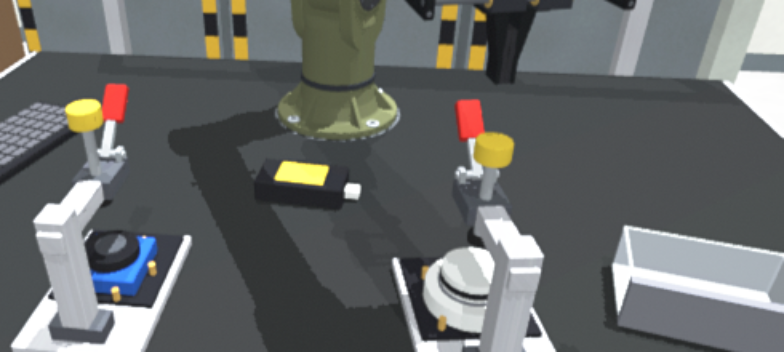

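The wrist view shows the knob at (318,212), which works out to (0.506, 0.201, 0.223). The lever is hidden behind the fingers. Next I'll correct the offset and descend close to the knob.

servo_tool(series=[[[0.006, -0.006, 0.08, 0, 0, 0, 0], [0.006, -0.006, 0.14, 0, 0, 0, 0], [0.006, -0.006, 0.14, 0, 0, 0, 0], [0.006, -0.006, 0.14, 0, 0, 0, 0]]])

```text
time_s: 3.08
tool_pos: [0.5058, 0.1989, 0.2421]
tool_rot: [180.0, -0.1, 15.6]
force: [0.3, 0.5, 0.2]
grip_width: 0.0003
grasp_force: 0.0
```

servo_tool(series=[[[0, -0.006, 0.03, 0, 0, 0, 0], [0, -0.006, 0.05, 0, 0, 0, 0], [0, -0.006, 0.07, 0, 0, 0, 0], [0, -0.006, 0.09, 0, 0, 0, 0], [0, -0.006, 0.11, 0, 0, 0, 0], [0, -0.006, 0.13, 0, 0, 0, 0], [0, -0.006, 0.15, 0, 0, 0, 0], [0, -0.006, 0.16, 0, 0, 0, 0], [0, -0.006, 0.16, 0, 0, 0, 0], [0, -0.006, 0.16, 0, 0, 0, 0]]])

```text
time_s: 3.92
tool_pos: [0.5035, 0.2004, 0.1917]
tool_rot: [180.0, 0.1, 15.7]
force: [-0.2, -0.2, 0.2]
grip_width: 0.0005
grasp_force: 0.0
```

servo_tool(series=[[[0.004, 0, 0.004, 0, 0, 0, 0], [0.004, 0, 0.008, 0, 0, 0, 0], [0.004, 0, 0.01, 0, 0, 0, 0], [0.004, 0, 0.01, 0, 0, 0, 0]]])

```text
time_s: 4.25
tool_pos: [0.5054, 0.2011, 0.1893]
tool_rot: [180.0, 0.0, 15.7]
force: [-0.2, 0.6, -0.0]
grip_width: 0.0004
grasp_force: 0.0
```

Run:
```python
from m import *
from cell import get_obs,eyes
o=get_obs();print(o['tool_pos'],o['force'])
c=eyes.read_camera('scene');blobs(c,'s');cv2.imwrite('pics/s3.png',cv2.resize(c['frame'][90:340,380:560],None,fx=2.4,fy=2.4)[:,:,::-1])
```

```text
[0.50539347 0.20113286 0.1892903 ] [-0.17008856  0.60532748 -0.00606366]
s yellow [57.2 17.1] 4060 med [-1.6438 -2.3929  0.3008] top mid [-1.6934 -2.3903  0.4098] ext [0.957 0.05  0.048] zmin/max 0.117 0.434
s yellow [5.363e+02 5.000e-01] 55 med [-0.3859  0.493   0.4266] top mid [-0.3869  0.4945  0.426 ] ext [0.013 0.078 0.004] zmin/max 0.424 0.428
s yellow [202.8 175.1] 234 med [ 0.532  -0.2063  0.2301] top mid [ 0.5216 -0.2124  0.2355] ext [0.03  0.031 0.008] zmin/max 0.008 0.239
s yellow [336.  203.9] 52 med [ 0.2591 -0.0366  0.0347] top mid [ 0.2791 -0.0246  0.0348] ext [0.058 0.072 0.005] zmin/max 0.032 0.037
s yellow [454.4 214.2] 345 med [0.5189 0.1964 0.183 ] top mid [0.5102 0.1992 0.189 ] ext [0.027 0.034 0.012] zmin/max 0.169 0.195
s red [637.2  17. ] 44 med [-0.3347  0.7649  0.3808] top mid [-0.3394  0.7659  0.3894] ext [0.02  0.006 0.008] zmin/max 0.37 0.393
s red [221.6 163.6] 321 med [ 0.4455 -0.2147  0.2111] top mid [ 0.4353 -0.2169  0.2222] ext [0.013 0.025 0.01 ] zmin/max -0.0 0.227
s red [442.  178.2] 216 med [0.4403 0.1804 0.2049] top mid [0.4875 0.1762 0.2396] ext [0.126 0.031 0.064] zmin/max 0.19 0.272
s red [137.8 236.1] 390 med [ 0.4411 -0.4453  0.0227] top mid [ 0.4363 -0.4496  0.0245] ext [0.099 0.049 0.009] zmin/max -0.001 0.029
```

View pics/s3.png

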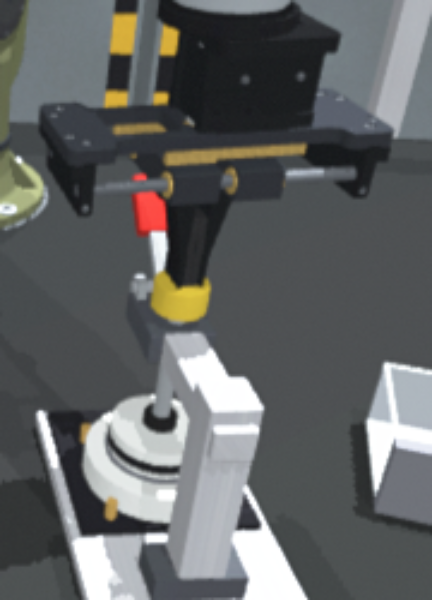

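The crop shows the fingers on the knob, the foot just above the turret cap, and the lever still open. I'll keep pushing until contact.

servo_tool(series=[[[0, 0, 0.003, 0, 0, 0, 0], [0, 0, 0.006, 0, 0, 0, 0], [0, 0, 0.009, 0, 0, 0, 0], [0, 0, 0.009, 0, 0, 0, 0]]])

```text
time_s: 4.63
tool_pos: [0.5058, 0.2013, 0.1884]
tool_rot: [179.9, -0.0, 15.7]
force: [-4.4, -2.8, 9.6]
grip_width: 0.0003
grasp_force: 5.2
```

servo_tool(series=[[[0, 0, 0.003, 0, 0, 0, 0], [0, 0, 0.005, 0, 0, 0, 0], [0, 0, 0.005, 0, 0, 0, 0]]])

```text
time_s: 4.88
tool_pos: [0.5059, 0.2014, 0.1883]
tool_rot: [179.9, -0.0, 15.7]
force: [-6.4, -4.6, 18.3]
grip_width: 0.0005
grasp_force: 9.4
```

servo_tool(series=[[[0, 0, -0.06, 0, 0, 0, 0], [0, 0, -0.19, 0, 0, 0, 0], [0, 0, -0.3, 0, 0, 0, 0], [0, 0, -0.3, 0, 0, 0, 0], [-0.13, -0.01, -0.3, 0, 0, 0, 0], [-0.265, -0.019, -0.3, 0, 0, 0, 0], [-0.265, -0.019, -0.3, 0, 0, 0, 0], [-0.265, -0.019, -0.3, 0, 0, 0, 0]]])

```text
time_s: 5.55
tool_pos: [0.4262, 0.1851, 0.2761]
tool_rot: [179.6, -0.2, 15.7]
force: [0.6, -1.5, -0.1]
grip_width: 0.0006
grasp_force: 0.0
```

Run:
```python
from m import *
from cell import get_obs,eyes
o=get_obs();print(o['tool_pos'],o['force'])
for n in ['scene','top']:
    c=eyes.read_camera(n);blobs(c,n)
```

```text
[0.42623285 0.18505264 0.27610311] [ 0.64278774 -1.51352415 -0.14617441]
scene yellow [57.2 17.1] 4060 med [-1.6424 -2.3928  0.3009] top mid [-1.6987 -2.3923  0.4098] ext [0.946 0.04  0.048] zmin/max 0.116 0.434
scene yellow [5.285e+02 5.000e-01] 86 med [-0.3864  0.4721  0.4264] top mid [-0.4141  0.4764  0.4263] ext [0.066 0.116 0.005] zmin/max 0.424 0.429
scene yellow [202.8 175. ] 236 med [ 0.5319 -0.2068  0.2301] top mid [ 0.5235 -0.2128  0.2356] ext [0.029 0.032 0.008] zmin/max 0.005 0.24
scene yellow [336.1 207.9] 305 med [ 0.286  -0.0286  0.035 ] top mid [ 0.282  -0.0243  0.0351] ext [0.061 0.07  0.004] zmin/max 0.033 0.037
scene yellow [454.3 216.4] 261 med [0.5199 0.1967 0.1789] top mid [0.5144 0.1998 0.1845] ext [0.02  0.035 0.008] zmin/max -0.001 0.188
scene red [637.2  17. ] 44 med [-0.334   0.7651  0.3809] top mid [-0.3394  0.767   0.3888] ext [0.025 0.006 0.009] zmin/max 0.37 0.393
scene red [221.6 163.6] 321 med [ 0.4453 -0.2154  0.2106] top mid [ 0.4348 -0.217   0.222 ] ext [0.013 0.025 0.01 ] zmin/max 0.0 0.227
scene red [443.  174.7] 373 med [0.4337 0.1831 0.2083] to
[... 329 characters left out ...]
zmin/max -0.158 -0.115
top yellow [423.3 189.7] 289 med [ 0.5165 -0.2111  0.2389] top mid [ 0.5192 -0.2125  0.2393] ext [0.034 0.035 0.007] zmin/max -0.002 0.243
top yellow [214.8 197.9] 134 med [0.5111 0.2001 0.1889] top mid [0.4694 0.1519 0.3755] ext [0.009 0.025 0.028] zmin/max 0.024 0.389
top yellow [322.8 304.8] 693 med [ 0.2852 -0.0205  0.0352] top mid [ 0.2854 -0.0195  0.0353] ext [0.054 0.073 0.008] zmin/max 0.03 0.039
top red [423.6 230. ] 235 med [ 0.4415 -0.2136  0.2172] top mid [ 0.4334 -0.2153  0.2236] ext [0.016 0.024 0.009] zmin/max 0.021 0.228
top red [495.3 241. ] 462 med [ 0.4341 -0.4475  0.0228] top mid [ 0.4372 -0.45    0.0255] ext [0.094 0.051 0.01 ] zmin/max -0.002 0.03
```

servo_tool(series=[[[0, 0, 0.08, 0, 0, 0, 0], [0, 0, 0.14, 0, 0, 0, 0], [0, 0, 0.17, 0, 0, 0, 0], [0, 0, 0.2, 0, 0, 0, 0], [0, 0, 0.225, 0, 0, 0, 0], [0, 0, 0.25, 0, 0, 0, 0], [0, 0, 0.275, 0, 0, 0, 0], [0, 0, 0.3, 0, 0, 0, 0], [0, 0, 0.32, 0, 0, 0, 0], [0, 0, 0.335, 0, 0, 0, 0], [0, 0, 0.335, 0, 0, 0, 0]]])

```text
time_s: 6.57
tool_pos: [0.427, 0.1851, 0.1738]
tool_rot: [-180.0, 0.1, 15.7]
force: [-0.1, -0.5, 0.6]
grip_width: 0.0006
grasp_force: 0.0
```

servo_tool(series=[[[0, 0, 0.005, 0, 0, 0, 0], [0, 0, 0.009, 0, 0, 0, 0], [0, 0, 0.012, 0, 0, 0, 0], [0, 0, 0.012, 0, 0, 0, 0]]])

```text
time_s: 6.9
tool_pos: [0.4275, 0.1852, 0.1714]
tool_rot: [180.0, 0.0, 15.7]
force: [-1.8, -0.3, 2.8]
grip_width: 0.0003
grasp_force: 1.2
```

servo_tool(series=[[[0, 0, 0.003, 0, 0, 0, 0], [0, 0, 0.006, 0, 0, 0, 0], [0, 0, 0.008, 0, 0, 0, 0], [0, 0, 0.008, 0, 0, 0, 0]]])

```text
time_s: 7.23
tool_pos: [0.4275, 0.1853, 0.171]
tool_rot: [179.9, 0.0, 15.7]
force: [-7.6, -2.9, 17.8]
grip_width: 0.0005
grasp_force: 9.3
```

It hit the hard stop at 0.171. Retreating.

servo_tool(series=[[[0, 0, -0.05, 0, 0, 0, 0], [0, 0, -0.15, 0, 0, 0, 0], [0, 0, -0.28, 0, 0, 0, 0], [0, 0, -0.4, 0, 0, 0, 0], [0, 0, -0.5, 0, 0, 0, 0], [0, 0.13, -0.5, 0, 0, 0, 0], [0, 0.26, -0.5, 0, 0, 0, 0], [0, 0.39, -0.5, 0, 0, 0, 0], [0, 0.5, -0.5, 0, 0, 0, 0], [0, 0.5, -0.5, 0, 0, 0, 0], [0, 0.5, -0.5, 0, 0, 0, 0]]])

```text
time_s: 8.15
tool_pos: [0.4686, 0.0387, 0.3184]
tool_rot: [-180.0, -0.0, 15.4]
force: [-0.3, 1.3, -0.1]
grip_width: 0.0004
grasp_force: 0.0
```

Run:
```python
from m import *
from cell import get_obs,eyes
o=get_obs();print(o['tool_pos'],o['force'],o['joint_velocities'])
for n in ['scene','top']:
    c=eyes.read_camera(n);blobs(c,n)
    if n=='scene':cv2.imwrite('pics/s4.png',cv2.resize(c['frame'][130:350,150:560],None,fx=1.9,fy=1.9)[:,:,::-1])
```

```text
[0.46855118 0.03866132 0.31839936] [-0.29001608  1.34705887 -0.09681398] [-1.64816313 -1.08791689 -3.78219399 -0.03604365 -1.70678719  0.37165118
 -0.35642121]
scene yellow [57.2 17.1] 4060 med [-1.6457 -2.3931  0.301 ] top mid [-1.6948 -2.3958  0.4097] ext [0.956 0.05  0.048] zmin/max 0.117 0.434
scene yellow [5.285e+02 5.000e-01] 86 med [-0.3864  0.4739  0.4266] top mid [-0.4114  0.4761  0.4262] ext [0.067 0.116 0.005] zmin/max 0.424 0.429
scene yellow [202.8 175. ] 235 med [ 0.5318 -0.2066  0.2301] top mid [ 0.5219 -0.2123  0.2355] ext [0.03  0.032 0.007] zmin/max 0.01 0.239
scene yellow [334.9 204.5] 45 med [ 0.2573 -0.0408  0.0344] top mid [ 0.2792 -0.0232  0.0346] ext [0.056 0.074 0.004] zmin/max 0.032 0.037
scene yellow [454.5 216.6] 249 med [0.5202 0.1974 0.1789] top mid [0.5165 0.1997 0.1841] ext [0.019 0.034 0.008] zmin/max 0.001 0.188
scene red [637.2  17. ] 44 med [-0.3343  0.7644  0.3811] top mid [-0.3365  0.7665  0.3893] ext [0.022 0.008 0.008] zmin/max 0.37 0.393
scene red [221.6 163.6] 321 med [ 0.4448 -0.215   0.211 ] top mid [ 0.4358 -0.2169  0.222 ] ext [0.016 0.02
[... 284 characters left out ...]
-0.001 0.028
top yellow [  3.1 118.6] 390 med [ 0.8312  0.9508 -0.1422] top mid [ 0.8543  0.9507 -0.1228] ext [0.086 0.008 0.019] zmin/max -0.158 -0.113
top yellow [423.3 189.8] 294 med [ 0.5165 -0.2108  0.2391] top mid [ 0.5188 -0.2127  0.2388] ext [0.035 0.035 0.007] zmin/max -0.001 0.243
top yellow [330.1 304.8] 359 med [ 0.2873 -0.037   0.0352] top mid [ 0.3052 -0.032   0.3666] ext [0.095 0.048 0.67 ] zmin/max 0.031 0.702
top red [423.6 230. ] 237 med [ 0.4414 -0.214   0.2168] top mid [ 0.4334 -0.2156  0.2237] ext [0.016 0.025 0.009] zmin/max 0.018 0.228
top red [495.3 241. ] 461 med [ 0.4339 -0.4475  0.0226] top mid [ 0.4371 -0.4492  0.0248] ext [0.094 0.052 0.009] zmin/max -0.003 0.029
```

View pics/s4.png

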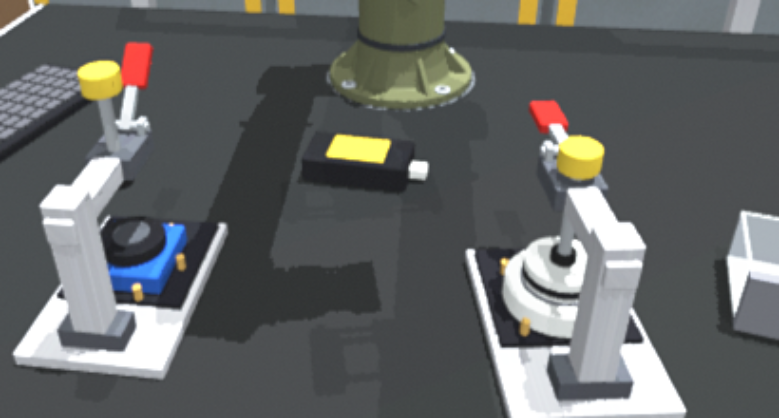

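The picture shows the turret's knob down at (580,158), its foot on the cap and the lever level at (548,115). The blower stop hasn't moved and the robot is clear.

```bash
python3 -c "
from cell import env;print(env.sign_off())"
```

```text
the job is handed in; nothing more can be done
None
```

The turret's depth stop is pushed down until its foot touches the turret, and its clamp lever is locked level. The turret is still in its nest, the blower stop and lever are untouched, the robot is clear, and the job was handed in after about 8 s of robot time.

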